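# Spin the carver's turntable and brake it on its mark

### The job

Flick the turntable's steel post with a fingertip so that the wheel spins freely anticlockwise (seen from above), and leave it untouched while it still spins briskly and its red patch goes past the brass pointer at least once. Then brake the wheel with a fingertip in one stop, so that it comes to rest with the pointer over the red patch, and finish while still holding it there with the fingertip. Never spin the wheel backwards or stop it anywhere else, do not shift, tip or lift the turntable, and leave the tools and wood around it where they are.

Things in the scene. Friction and masses are not known exactly. Their poses are not given: they have to be found in the camera images.
- base: the turntable's heavy loose base (3 kg), a dark steel disc 210 mm across and 20 mm high standing on the bench; origin at the centre of its underside, on the wheel's axis, z up; its x axis points to the brass pointer. It stands at any yaw. It must not be moved
- base_center (a point): point on the wheel's axis, 50 mm above the bench, level with the wheel's flat upper face. The wheel is a beech disc 240 mm across and 22 mm thick (underside 28 mm, upper face 50 mm above the bench), 0.9 kg; a round carved rosette 76 mm across is fixed at its middle and stands 8 mm above that face. The outer part of the face, 70 to 120 mm from the axis, is flat and free for a braking fingertip except beneath the pointer
- pointer_tip (a point): tip of the fixed brass pointer, 104 mm from the axis and 58 mm above the bench. The pointer is a bar 6 mm thick and 8 to 24 mm wide, 58 to 64 mm above the bench (8 mm clear over the wheel), that comes in over the rim from a pillar standing 142 mm from the axis
- red_mark (a point): middle of the red patch painted on the wheel's upper face at the rim; the patch reaches from 82 to 118 mm from the axis and about 10 degrees to each side; this point is 104 mm from the axis
- post (a point): point on the steel post with a black cap by which the wheel is flicked: the post is 12 mm thick, upright on the wheel 62 mm from the axis, and stands 30 mm above the wheel's face (bench height 50 to 80 mm); this point is 18 mm above the face, on the post's centre line. Seen from above the post sits 90 degrees clockwise of the red patch
- wheel (a joint): angle of the wheel in rad, growing anticlockwise seen from above: 0 with the red patch under the pointer, and again at every further 2 pi; it counts on past full turns and starts between -4.5 and -0.8. No stops. The bearing is nearly free: left alone the wheel loses about two thirds of its speed in 7 to 10 s (speed falls exponentially) and takes well over half a minute to come to rest
- palm_gouge: palm gouge, round brown wooden bulb handle 50 x 36 mm, 36 mm high, thin steel blade 60 mm (not part of the job: leave it where it is); origin on its underside
- palm_knife: palm tool like the gouge, reddish handle, 36 mm high (not part of the job: leave it where it is); origin on its underside
- green_gouge: straight gouge, green handle 120 mm long, 26 mm thick, blade 90 mm (not part of the job: leave it where it is); origin on its underside
- stone: grey honing stone, 120 x 45 x 22 mm (not part of the job: leave it where it is); origin on its underside
- blank: loose round wooden blank, 80 mm across, 14 mm thick (not part of the job: leave it where it is); origin on its underside
- mallet: dark wooden carver's mallet standing on its head, 72 mm across, 200 mm tall (not part of the job: leave it where it is); origin on its underside

How it is judged (in metres and radians):
On the way:
1. the wheel spins anticlockwise on its own, untouched, at more than 0.8 rad/s, its red patch having passed the pointer (wheel angle over 0.4 rad) (value of joint wheel above 0.4 rad and velocity of joint wheel above 0.8 rad/s and contact force between the fingers and base below 0.05 N), for 0.5 s.
At the end, for the whole second after the job is handed in: After another full turn a fingertip presses on the wheel (over 0.5 N) and holds it at rest (under 0.03 rad/s) with the red mark within 19 mm of the pointer tip in plan; the turntable has moved under 15 mm and is level within 0.06 rad; every other thing is within 25 mm of its start (horizontal distance between red_mark and pointer_tip below 0.019 m and contact force between the fingers and base above 0.5 N and distance of base_center from where it was at the start of the episode below 0.015 m and angle between base's own z axis and vertical below 0.06 rad and value of joint wheel above 5.9 rad and velocity of joint wheel between -0.03 and 0.03 rad/s and distance of each of palm_gouge, palm_knife, green_gouge, stone, blank, mallet from where it was at the start of the episode below 0.025 m); the arm keeps its last pose, push and grip.
It fails at once if the wheel is spun backwards (clockwise at over 1.5 rad/s) (velocity of joint wheel below -1.5 rad/s).
It fails at once if once past the pointer, the wheel is stopped by the fingers away from the mark (over 30 mm from the pointer tip) (value of joint wheel above 0.4 rad and contact force between the fingers and base above 0.5 N and horizontal distance between red_mark and pointer_tip above 0.03 m and velocity of joint wheel between -0.03 and 0.03 rad/s).
It fails at once if the turntable is shifted over 15 mm, tipped or lifted (distance of base_center from where it was at the start of the episode above 0.015 m or angle between base's own z axis and vertical above 0.06 rad).
It fails at once if a tool or piece of wood around is moved more than 25 mm or lifted (distance of any of palm_gouge, palm_knife, green_gouge, stone, blank, mallet from where it was at the start of the episode above 0.025 m).
It also fails if it takes over 72 s, if anything falls off the work surface, if the arm or the gripper's body presses on something with over 40 N, if the wrist force passes 120 N, or if a joint passes its speed limit or range.

### The arm

A 6-joint arm with a two-finger parallel gripper is mounted at the origin on the work surface. World frame = base frame: x ahead of the robot, y to its left, z up, the work surface at z = 0. Lengths are in m, angles in degrees, forces in N, time in s.
With the tool pointing down it reaches from about 0.375 to 0.9 m from the base axis. Payload 3.1 kg.
Tool frame: the origin (TCP) lies between the finger pads; the fingertips stand 22 mm ahead of it and the grasp point (between the pads) lies 3 mm ahead of it; z points along the fingers, y is the line along which they close (so a half turn about z gives the same grasp; the last joint's range is limited). The gripper opens to 87 mm and grips with 3 to 60 N. Pads are 19 mm wide; open, the fingers measure 117 mm over their backs; the gripper's body (75 mm by 190 mm) begins 51 mm behind the grasp point.
Start: joints at [53.543, 30.224, 82.088, -0, 67.689, -10.227], TCP at [0.276, 0.561, 0.245] pointing down, gripper open.
Joint ranges: [-176.69, 176.69], [-43.24, 126.21], [12.49, 139.97], [-82, 262], [0, 151.66], [-163.58, 163.58]. Speed limits (degrees/s): [159.86, 159.86, 180, 180, 180, 180].

### API

Orientations are given as a 3x3 rotation matrix whose columns are the frame's x, y, z axes.
In Python, from rig import bot, capture, search_frame, outline_of, spot_point gives the robot as it stands.
- The arm moves only by the tool jog_arm, never from a script. Its argument "rows" is text: rows parted by semicolons, each of 7 numbers parted by spaces: the opening, from 0 (shut) to 1 (fully open), then the shift along the tool's x, y, z as a fraction of full scale, then the turn, a rotation vector about the tool's x, y, z as a fraction of full scale. A call has 1 to 20 rows; each row is the pose to reach, as a shift and turn from the pose commanded when the call began, along the tool's axes at that moment; what a row does not reach only later rows make up. Full scale, the value 1, is 0.5 m for a shift and pi/4 rad for a turn. A row lasts 1/12 s, in which the tool goes at most 41.7 mm and 7.16 degrees, less where a joint would pass 70% of its speed; a pose out of reach is approached as far as the arm can. A call with a number of a shift or a turn outside -1 to 1 is refused whole. A call with a gripper value outside its range is refused whole. The fingers move at their own pace and stop on an object; the grip force is fixed at half the most. Time passes only in rows, so rows that repeat a pose let the fingers close. It gives the time, the measured TCP pose, the force, the opening and the grip force at its end, in the units of the state.
- bot.read_state(): the state, without advancing time (a new reading comes with each control period).
- capture(name): name is "side" or "top" or "wrist"; returns a dict with "pixels" (420x560x3 uint8, red, green, blue), "fx", "fy", "cx", "cy" (pixels), "distortion" ([k1, k2, p1, p2, k3] as OpenCV has them; the pictures are not rectified), "R" (3x3) and "t" (3): a world point X has camera coordinates R X + t; the wrist camera has in their place "mount" (4x4, takes a point from camera to tool coordinates, whose origin is the TCP and whose axes are the flange's). Camera axes: x right, y down, z forward; pixel columns grow to the right and rows downward; lengths in m; the calibration is good to about 2 mm. A picture is of the moment at which its call begins: read the wrist's pose just before it. There is no depth.
- bot.hand_in(): hands the job in; it is judged then, once.
Trained networks look in a picture, given as the dict that the camera call returned (one of the last four; its "shot" number tells which), for a name from the list of things; names that differ only in an ending like _2 or _b are one class to them, and where a whole thing is asked for, a point or a joint stands for the part that bears it (a point fixed in the world has none). Each returns a list of dicts, best first, with "conf" (0 to 1); they miss things now and then, are a little off and sometimes report something else, mostly with a low value. They report only what shows in the picture. A call takes as long as a camera call.
- search_frame(label, picture): "point" ([x, y, z] in m, in world coordinates, good to about 4 mm: the middle of the surface that is visible of it).
- outline_of(label, picture): "region" (420x560 bool, what is visible of it).
- spot_point(label, picture): "point" ([x, y, z] in m, in world coordinates, good to about 4 mm: a listed point, or the origin of a listed thing).
The state is a dict: "time_s": time; "joint_positions": joint angles; "qvel": joint speeds; "tau": joint torques, N m; "position": TCP position; "tcp_rot": TCP orientation; "force": force on the tool from outside, world axes, zero at the start; "moment": the same for the moment, N m; "opening": opening from 0.0 (shut) to 1.0 (fully open); "grasp_force": force on a finger pad.
Only numpy, scipy, OpenCV 4.12 (cv2) and the standard library are available. Lean on these libraries where they do the work, as an engineer would, in place of code of your own. Each camera call takes 0.05 s, during which the arm holds its last target. There are 200 camera calls.

## Working session

There is one attempt and no reset: what is moved stays moved. The work goes in short steps, Python scripts to look and compute and a tool call to move; the robot and the scene stay as the last step left them, time stands still between calls to the robot, and variables do not carry over. Pictures are saved under pics/ and viewed, at most 10 in all, crops included, and the job is handed in when it is done.

Besides the shell and the picture viewer there is one more tool, called after "Request:" by a JSON object that holds its "fn" and its "kwargs". jog_arm: Moves the arm, as the interface text tells. Its arguments: {"type":"object","properties":{"rows":{"type":"string"}},"required":["rows"]}

```bash
mkdir -p pics; ls; python3 - <<'E'
from rig import *
import cv2,numpy as np
s=bot.read_state();print(s['time_s'],s['position'],np.round(s['tcp_rot'],3).tolist(),s['opening'],s['force'])
for n in ['top','side']:
    p=capture(n);cv2.imwrite(f'pics/{n}1.png',p['pixels'][:,:,::-1])
    for l in ['base_center','pointer_tip','red_mark','post','base','palm_gouge','palm_knife','green_gouge','stone','blank','mallet']:
        r=spot_point(l,p)
        print(n,l,[(np.round(q['point'],3).tolist(),round(q['conf'],2)) for q in r[:2]])
print(bot.read_state()['time_s'])
E
```

```text
pics
0.0 [0.27577215 0.56009712 0.2435565 ] [[-0.897, 0.442, -0.001], [0.442, 0.897, -0.002], [0.0, -0.002, -1.0]] 0.9995982989795668 [ 0.30679152 -0.62623885 -0.86548758]
top base_center [([0.586, 0.145, 0.052], 0.6)]
top pointer_tip [([0.592, 0.25, 0.054], 0.7), ([0.565, -0.068, -0.001], 0.47)]
top red_mark [([0.679, 0.102, 0.048], 0.62)]
top post [([0.557, 0.088, 0.071], 0.78)]
top base [([0.586, 0.145, 0.002], 0.57)]
top palm_gouge [([0.384, 0.182, -0.001], 0.64)]
top palm_knife [([0.781, 0.148, -0.001], 0.47)]
top green_gouge [([0.545, -0.462, -0.001], 0.75)]
top stone [([0.635, 0.338, 0.001], 0.96)]
top blank [([0.566, -0.072, 0.0], 0.82)]
top mallet [([0.521, 0.467, 0.003], 0.73)]
side base_center [([0.581, 0.145, 0.051], 0.59), ([0.679, 0.106, 0.049], 0.24)]
side pointer_tip [([0.592, 0.248, 0.057], 0.69)]
side red_mark [([0.678, 0.106, 0.048], 0.89)]
side post [([0.558, 0.088, 0.07], 0.79), ([0.39, 0.183, 0.004], 0.72)]
side base [([0.584, 0.146, 0.003], 0.58)]
side palm_gouge [([0.386, 0.184, 0.007], 0.67), ([0.593, 0.25, 0.059], 0.22)]
side palm_knife [([0.775, 0.148, 0.006], 0.42)]
side green_gouge [([0.544, -0.466, 0.002], 0.79)]
side stone [([0.636, 0.343, 0.0], 0.9)]
side blank [([0.567, -0.07, 0.0], 0.95)]
side mallet [([0.52, 0.471, 0.001], 0.74)]
1.2
```

View pics/top1.png

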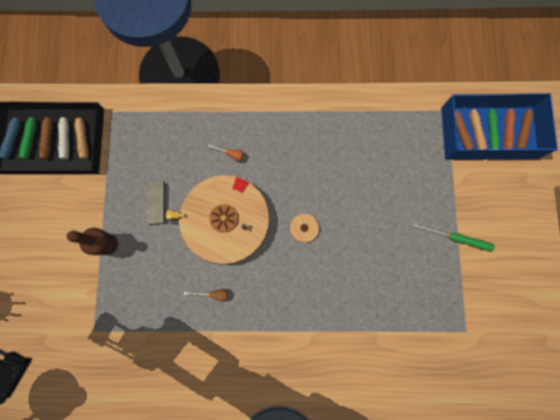

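View pics/side1.png

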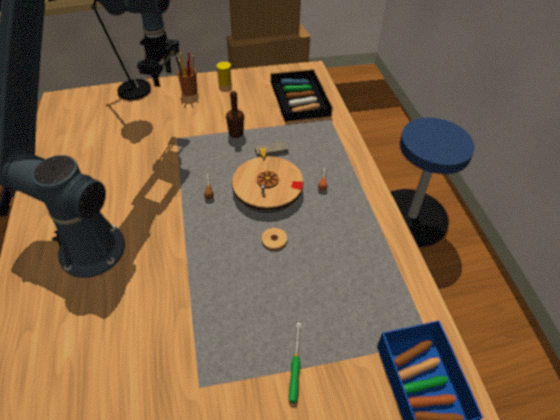

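The top view shows the wheel centred near (224,219), the pointer at (180,215), the red patch at (241,184) and the post at (248,227). This agrees with the network points: C≈(0.585,0.145), pointer at 86°, red at −24° and post at −114°, so the wheel angle is about −1.92 rad. The side view agrees. The tool's −x axis already lies along the flick tangent, so I'll move the shut gripper above a point just behind the post.

Request:
{"fn": "jog_arm", "kwargs": {"rows": "0 -0.85 -0.59 0.1 0 0 0;0 -0.85 -0.59 0.2 0 0 0;0 -0.85 -0.59 0.2 0 0 0;0 -0.85 -0.59 0.2 0 0 0;0 -0.85 -0.59 0.2 0 0 0;0 -0.85 -0.59 0.2 0 0 0;0 -0.85 -0.59 0.2 0 0 0;0 -0.85 -0.59 0.2 0 0 0;0 -0.85 -0.59 0.2 0 0 0;0 -0.85 -0.59 0.2 0 0 0;0 -0.85 -0.59 0.2 0 0 0;0 -0.85 -0.59 0.2 0 0 0;0 -0.85 -0.59 0.2 0 0 0;0 -0.85 -0.59 0.2 0 0 0;0 -0.85 -0.59 0.2 0 0 0;0 -0.85 -0.59 0.2 0 0 0;0 -0.85 -0.59 0.2 0 0 0;0 -0.85 -0.59 0.2 0 0 0"}}

```text
time_s: 2.7
position: [0.5263, 0.1096, 0.1449]
tcp_rot: [[-0.898, 0.44, -0.0], [0.44, 0.898, 0.0], [0.0, 0.0, -1.0]]
force: [-0.4, 0.1, -0.2]
opening: 0.009
grasp_force: 0.0
```

```bash
python3 - <<'E'
from rig import *
import cv2,numpy as np
s=bot.read_state();p=s['position'];R=np.array(s['tcp_rot']);print(s['time_s'],p,np.round(R,3).tolist(),s['opening'],s['force'])
w=capture('wrist');cv2.imwrite('pics/w1.png',w['pixels'][:,:,::-1])
for l in ['base_center','pointer_tip','red_mark','post']:
    r=spot_point(l,w)
    print(l,[(np.round(q['point'],3).tolist(),round(q['conf'],2),np.round(R.T@(np.array(q['point'])-p),4).tolist()) for q in r[:2]])
print(bot.read_state()['position'])
E
```

```text
2.7 [0.52625605 0.10956621 0.14486618] [[-0.898, 0.44, -0.0], [0.44, 0.898, 0.0], [0.0, 0.0, -1.0]] 0.008890485543994856 [-0.38554859  0.11257138 -0.15119205]
base_center []
pointer_tip []
red_mark []
post []
[0.52684384 0.10884387 0.14476268]
```

View pics/w1.png

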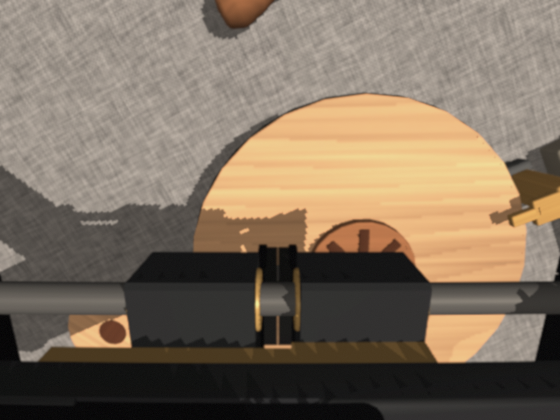

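The wrist view shows the shut fingers (near 278,290) beside the rosette at (365,250), with the post hidden behind the gripper. By calculation the post is 37 mm along tool −x and −4 mm in y. The next call lowers the tip to 62 mm, flicks at about 0.13 m/s, lifts, and moves out over the brake spot.

Request:
{"fn": "jog_arm", "kwargs": {"rows": "0 0 0 0.07 0 0 0;0 0 0 0.122 0 0 0;0 0 0 0.122 0 0 0;0 0 0 0.122 0 0 0;0 -0.012 0 0.122 0 0 0;0 -0.028 0 0.122 0 0 0;0 -0.048 0 0.122 0 0 0;0 -0.07 0 0.122 0 0 0;0 -0.092 0 0.122 0 0 0;0 -0.114 0 0.122 0 0 0;0 -0.114 0 0.08 0 0 0;0 -0.114 0 0.03 0 0 0;0 -0.1 -0.04 0.03 0 0 0;0 -0.092 -0.077 0.04 0 0 0;0 -0.092 -0.077 0.06 0 0 0"}}

```text
time_s: 4.2
position: [0.5514, 0.0508, 0.116]
tcp_rot: [[-0.896, 0.443, 0.002], [0.443, 0.896, -0.002], [-0.002, -0.001, -1.0]]
force: [-0.6, 0.3, -0.7]
opening: 0.005
grasp_force: 0.0
```

```bash
cat >look.py <<'E'
from rig import *
import cv2,numpy as np
C=np.array([.5845,.1455]);PA=np.arctan2(.1035,.0075)
def look(cam='side',save=None):
    t=bot.read_state()['time_s'];p=capture(cam)
    if save: cv2.imwrite(f'pics/{save}.png',p['pixels'][:,:,::-1])
    out=[cam,round(t,3)]
    for l,off in (('red_mark',0),('post',np.pi/2)):
        for q in spot_point(l,p)[:1]:
            v=np.array(q['point'][:2])-C
            out.append((l,round((np.arctan2(v[1],v[0])+off-PA)%(2*np.pi),3),'r',round(np.hypot(*v),3),round(q['conf'],2)))
    print(out)
E
python3 - <<'E'
from look import *
s=bot.read_state();print(s['time_s'],s['position'],s['force'])
look('side','s2');look('top');look('side');look('top')
E
```

```text
4.2 [0.55138087 0.05078144 0.11601985] [-0.55310503  0.3432235  -0.6741405 ]
['side', 4.2, ('red_mark', np.float64(0.013), 'r', np.float64(0.107), 0.69), ('post', np.float64(1.593), 'r', np.float64(0.108), 0.21)]
['top', 4.35, ('red_mark', np.float64(0.403), 'r', np.float64(0.105), 0.67), ('post', np.float64(0.447), 'r', np.float64(0.059), 0.84)]
['side', 4.5, ('red_mark', np.float64(0.826), 'r', np.float64(0.11), 0.56), ('post', np.float64(0.92), 'r', np.float64(0.062), 0.67)]
['top', 4.65, ('post', np.float64(1.232), 'r', np.float64(0.06), 0.91)]
```

View pics/s2.png

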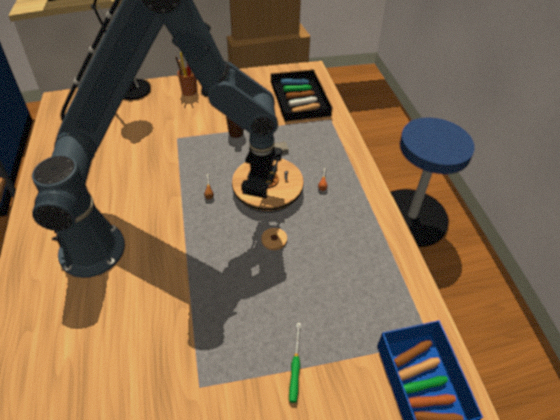

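The wheel is at about 1.2 rad and turning at 2.7 rad/s, with the finger hovering clear at radius 100 mm. I'll lower it to a 10 mm hover and let the wheel slow.

Request:
{"fn": "jog_arm", "kwargs": {"rows": "0 0 0.006 0.03 0 0 0;0 0 0.006 0.06 0 0 0;0 0 0.006 0.068 0 0 0;0 0 0.006 0.068 0 0 0;0 0 0.006 0.068 0 0 0;0 0 0.006 0.068 0 0 0;0 0 0.006 0.068 0 0 0;0 0 0.006 0.068 0 0 0;0 0 0.006 0.068 0 0 0;0 0 0.006 0.068 0 0 0;0 0 0.006 0.068 0 0 0;0 0 0.006 0.068 0 0 0;0 0 0.006 0.068 0 0 0;0 0 0.006 0.068 0 0 0;0 0 0.006 0.068 0 0 0;0 0 0.006 0.068 0 0 0;0 0 0.006 0.068 0 0 0;0 0 0.006 0.068 0 0 0;0 0 0.006 0.068 0 0 0;0 0 0.006 0.068 0 0 0"}}

```text
time_s: 6.47
position: [0.5526, 0.056, 0.0806]
tcp_rot: [[-0.897, 0.442, -0.0], [0.442, 0.897, 0.0], [0.0, -0.0, -1.0]]
force: [-1.1, 1.0, -0.6]
opening: 0.005
grasp_force: 0.0
```

```bash
python3 - <<'E'
from look import *
s=bot.read_state();print(s['time_s'],s['position'],s['force'])
for i in range(3): look('side');look('top')
E
```

```text
6.4667 [0.55261835 0.05600788 0.08055731] [-1.1428557   1.00753117 -0.5873244 ]
['side', 6.467, ('red_mark', np.float64(5.621), 'r', np.float64(0.107), 0.93), ('post', np.float64(5.54), 'r', np.float64(0.059), 0.97)]
['top', 6.617, ('red_mark', np.float64(5.917), 'r', np.float64(0.103), 0.84), ('post', np.float64(5.839), 'r', np.float64(0.062), 0.7)]
['side', 6.767, ('red_mark', np.float64(3.145), 'r', np.float64(0.61), 0.49), ('post', np.float64(6.218), 'r', np.float64(0.062), 0.86)]
['top', 6.917, ('red_mark', np.float64(0.226), 'r', np.float64(0.107), 0.81), ('post', np.float64(0.241), 'r', np.float64(0.059), 0.92)]
['side', 7.067, ('red_mark', np.float64(0.496), 'r', np.float64(0.11), 0.96)]
['top', 7.217, ('red_mark', np.float64(0.794), 'r', np.float64(0.104), 0.7), ('post', np.float64(0.826), 'r', np.float64(0.06), 0.71)]
```

Request:
{"fn": "jog_arm", "kwargs": {"rows": "0 0 0 0 0 0 0;0 0 0 0 0 0 0;0 0 0 0 0 0 0;0 0 0 0 0 0 0;0 0 0 0 0 0 0;0 0 0 0 0 0 0;0 0 0 0 0 0 0;0 0 0 0 0 0 0;0 0 0 0 0 0 0;0 0 0 0 0 0 0;0 0 0 0 0 0 0;0 0 0 0 0 0 0;0 0 0 0 0 0 0;0 0 0 0 0 0 0;0 0 0 0 0 0 0;0 0 0 0 0 0 0;0 0 0 0 0 0 0;0 0 0 0 0 0 0;0 0 0 0 0 0 0;0 0 0 0 0 0 0"}}

```text
time_s: 9.03
position: [0.5526, 0.056, 0.0805]
tcp_rot: [[-0.897, 0.442, -0.0], [0.442, 0.897, -0.0], [0.0, -0.0, -1.0]]
force: [1.3, 0.7, 0.2]
opening: 0.0
grasp_force: 0.0
```

Request:
{"fn": "jog_arm", "kwargs": {"rows": "0 0 0 0 0 0 0;0 0 0 0 0 0 0;0 0 0 0 0 0 0;0 0 0 0 0 0 0;0 0 0 0 0 0 0;0 0 0 0 0 0 0;0 0 0 0 0 0 0;0 0 0 0 0 0 0;0 0 0 0 0 0 0;0 0 0 0 0 0 0;0 0 0 0 0 0 0;0 0 0 0 0 0 0;0 0 0 0 0 0 0;0 0 0 0 0 0 0;0 0 0 0 0 0 0;0 0 0 0 0 0 0;0 0 0 0 0 0 0;0 0 0 0 0 0 0;0 0 0 0 0 0 0;0 0 0 0 0 0 0"}}

```text
time_s: 10.7
position: [0.5526, 0.056, 0.0805]
tcp_rot: [[-0.897, 0.442, -0.0], [0.442, 0.897, -0.0], [0.0, -0.0, -1.0]]
force: [-0.5, 0.4, -0.2]
opening: 0.006
grasp_force: 0.0
```

```bash
python3 - <<'E'
from look import *
for i in range(2): look('side');look('top')
E
```

```text
['side', 10.7, ('post', np.float64(6.252), 'r', np.float64(0.057), 0.62)]
['top', 10.85, ('red_mark', np.float64(0.125), 'r', np.float64(0.107), 0.98), ('post', np.float64(0.142), 'r', np.float64(0.06), 0.73)]
['side', 11.0, ('red_mark', np.float64(0.313), 'r', np.float64(0.106), 0.67), ('post', np.float64(0.292), 'r', np.float64(0.063), 0.6)]
['top', 11.15, ('red_mark', np.float64(0.495), 'r', np.float64(0.107), 0.6), ('post', np.float64(0.446), 'r', np.float64(0.057), 0.92)]
```

Request:
{"fn": "jog_arm", "kwargs": {"rows": "0 0 0 0 0 0 0;0 0 0 0 0 0 0;0 0 0 0 0 0 0;0 0 0 0 0 0 0;0 0 0 0 0 0 0;0 0 0 0 0 0 0;0 0 0 0 0 0 0;0 0 0 0 0 0 0;0 0 0 0 0 0 0;0 0 0 0 0 0 0;0 0 0 0 0 0 0;0 0 0 0 0 0 0;0 0 0 0 0 0 0;0 0 0 0 0 0 0;0 0 0 0 0 0 0;0 0 0 0 0 0 0;0 0 0 0 0 0 0;0 0 0 0 0 0 0;0 0 0 0 0 0 0;0 0 0 0 0 0 0"}}

```text
time_s: 12.97
position: [0.5526, 0.056, 0.0805]
tcp_rot: [[-0.897, 0.442, 0.0], [0.442, 0.897, -0.0], [-0.0, -0.0, -1.0]]
force: [-0.2, -0.5, 0.3]
opening: 0.006
grasp_force: 0.0
```

```bash
python3 - <<'E'
from look import *
for i in range(2): look('side');look('top')
s=bot.read_state();print(s['time_s'],s['position'],s['force'])
E
```

```text
['side', 12.967, ('red_mark', np.float64(2.358), 'r', np.float64(0.106), 0.92), ('post', np.float64(2.426), 'r', np.float64(0.06), 0.57)]
['top', 13.117, ('post', np.float64(2.556), 'r', np.float64(0.063), 0.56)]
['side', 13.267, ('red_mark', np.float64(2.65), 'r', np.float64(0.102), 0.75), ('post', np.float64(2.697), 'r', np.float64(0.062), 0.64)]
['top', 13.417]
13.5667 [0.55263163 0.05599068 0.08055642] [-0.30744183  0.62166983 -0.82766255]
```

Request:
{"fn": "jog_arm", "kwargs": {"rows": "0 0 0 0.008 0 0 0;0 0 0 0.008 0 0 0;0 0 0 0.008 0 0 0;0 0 0 0.008 0 0 0;0 0 0 0.008 0 0 0;0 0 0 0.008 0 0 0;0 0 0 0.008 0 0 0;0 0 0 0.008 0 0 0;0 0 0 0.008 0 0 0;0 0 0 0.008 0 0 0;0 0 0 0.008 0 0 0;0 0 0 0.008 0 0 0;0 0 0 0.008 0 0 0;0 0 0 0.008 0 0 0;0 0 0 0.008 0 0 0;0 0 0 0.008 0 0 0;0 0 0 0.008 0 0 0;0 0 0 0.008 0 0 0"}}

```text
time_s: 15.07
position: [0.5527, 0.056, 0.0766]
tcp_rot: [[-0.897, 0.442, 0.0], [0.442, 0.897, 0.0], [-0.0, 0.0, -1.0]]
force: [-0.7, -0.1, 1.0]
opening: 0.005
grasp_force: 0.0
```

Request:
{"fn": "jog_arm", "kwargs": {"rows": "0 0 0 0 0 0 0;0 0 0 0 0 0 0;0 0 0 0 0 0 0;0 0 0 0 0 0 0;0 0 0 0 0 0 0;0 0 0 0 0 0 0;0 0 0 0 0 0 0;0 0 0 0 0 0 0;0 0 0 0 0 0 0;0 0 0 0 0 0 0;0 0 0 0 0 0 0;0 0 0 0 0 0 0;0 0 0 0 0 0 0;0 0 0 0 0 0 0;0 0 0 0 0 0 0;0 0 0 0 0 0 0;0 0 0 0 0 0 0;0 0 0 0 0 0 0"}}

```text
time_s: 16.57
position: [0.5526, 0.056, 0.0765]
tcp_rot: [[-0.897, 0.442, -0.0], [0.442, 0.897, -0.0], [0.0, -0.0, -1.0]]
force: [0.5, -1.1, 0.6]
opening: 0.007
grasp_force: 0.0
```

```bash
python3 - <<'E'
from look import *
for i in range(2): look('side');look('top',f'b{i}')
s=bot.read_state();print(s['time_s'],s['position'],s['force'])
E
```

```text
['side', 16.567, ('red_mark', np.float64(5.111), 'r', np.float64(0.102), 0.69), ('post', np.float64(5.105), 'r', np.float64(0.061), 0.78)]
['top', 16.717, ('red_mark', np.float64(5.207), 'r', np.float64(0.101), 0.62)]
['side', 16.867, ('red_mark', np.float64(5.323), 'r', np.float64(0.104), 0.71), ('post', np.float64(5.266), 'r', np.float64(0.064), 0.88)]
['top', 17.017, ('red_mark', np.float64(5.358), 'r', np.float64(0.108), 0.92)]
17.1667 [0.55260154 0.05600155 0.07653707] [-0.2172721  -0.04060052 -0.1732328 ]
```

Request:
{"fn": "jog_arm", "kwargs": {"rows": "0 0 0 0 0 0 0;0 0 0 0 0 0 0;0 0 0 0 0 0 0;0 0 0 0 0 0 0;0 0 0 0 0 0 0;0 0 0 0 0 0 0;0 0 0 0 0 0 0;0 0 0 0 0 0 0;0 0 0 0 0 0 0"}}

```text
time_s: 17.92
position: [0.5526, 0.056, 0.0765]
tcp_rot: [[-0.897, 0.442, -0.0], [0.442, 0.897, -0.0], [0.0, -0.0, -1.0]]
force: [0.3, -0.1, -0.2]
opening: 0.005
grasp_force: 0.0
```

```bash
python3 - <<'E'
from look import *
look('top');look('side');look('top','b3')
p=None
s=bot.read_state();print(s['time_s'],s['position'],s['force'])
E
```

```text
['top', 17.917, ('red_mark', np.float64(5.813), 'r', np.float64(0.107), 0.92), ('post', np.float64(5.785), 'r', np.float64(0.062), 0.75)]
['side', 18.067, ('red_mark', np.float64(5.927), 'r', np.float64(0.107), 0.81), ('post', np.float64(5.889), 'r', np.float64(0.062), 0.64)]
['top', 18.217, ('red_mark', np.float64(5.974), 'r', np.float64(0.105), 0.94), ('post', np.float64(5.948), 'r', np.float64(0.058), 0.61)]
18.3667 [0.55259481 0.05602678 0.07653802] [ 0.46986728 -0.06541493 -0.52440671]
```

View pics/b3.png

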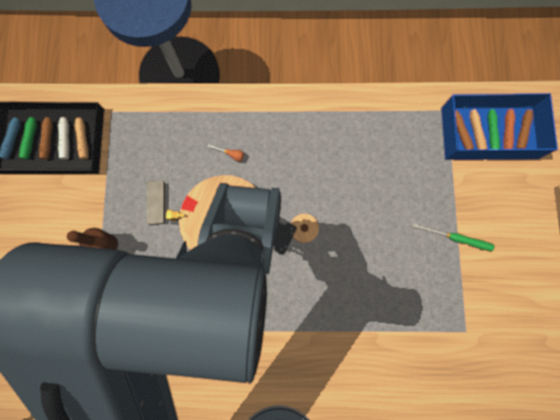

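The top view shows the red patch at (189,204), just short of the pointer tip at (180,215), so about 0.24 rad remains at 0.48 rad/s. That means contact should come in about 6 rows.

Request:
{"fn": "jog_arm", "kwargs": {"rows": "0 0 0 0 0 0 0;0 0 0 0 0 0 0;0 0 0 0 0 0 0;0 0 0 0 0 0 0;0 0 0 0.015 0 0 0;0 0 0 0.015 0 0 0;0 0 0 0.015 0 0 0;0 0 0 0.015 0 0 0"}}

```text
time_s: 19.03
position: [0.5561, 0.0552, 0.0723]
tcp_rot: [[-0.897, 0.442, 0.009], [0.442, 0.897, -0.002], [-0.008, 0.002, -1.0]]
force: [-1.2, -0.9, 19.8]
opening: 0.001
grasp_force: 9.9
```

```bash
python3 - <<'E'
from look import *
look('side','e1');look('top','e2');look('side')
s=bot.read_state();print(s['time_s'],s['position'],s['force'])
E
```

```text
['side', 19.033, ('post', np.float64(6.243), 'r', np.float64(0.061), 0.72)]
['top', 19.183, ('red_mark', np.float64(6.232), 'r', np.float64(0.106), 0.65), ('post', np.float64(6.182), 'r', np.float64(0.06), 0.68)]
['side', 19.333, ('post', np.float64(6.275), 'r', np.float64(0.062), 0.75)]
19.4833 [0.55614636 0.05519917 0.07229497] [-0.47942492 -1.44829948 20.13565501]
```

View pics/e2.png

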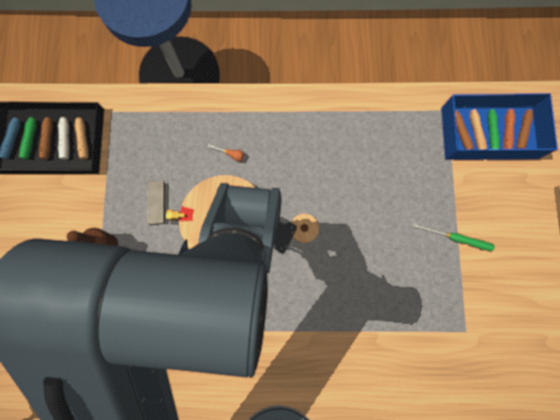

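The wheel is at rest at about −0.05 rad (roughly 5 mm from the mark), with the red patch at (187,214) under the pointer tip. The finger is holding it with a steady 20 N.

```bash
python3 -c "
from rig import *
print(bot.hand_in())"
```

```text
the job is handed in; nothing more can be done
None
```

I flicked the wheel anticlockwise, left it to spin past the pointer, and braked it in one stop on its third pass. It rests with the red patch under the pointer (about 5 mm off) and the fingertip pressing at about 20 N; I've handed the job in, and no verdict came back.

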